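# Lay the breakfast caddy

## Robot

A 6-joint arm with a two-finger parallel gripper is mounted at the origin on a cart in front of the work surface, level with it; the furniture and walls round the work are solid. World frame = base frame: x ahead of the robot, y to its left, z up, the work surface at z = 0. Lengths are in m, angles in degrees, forces in N, time in s.
With the tool pointing down it reaches from about 0.35 to 0.875 m from the base axis. Payload 4.2 kg.
Tool frame: the origin (TCP) lies midway between the tips of the shut fingers; the grasp point (between the pads) lies 19 mm behind it; z points along the fingers, y is the line along which they close (so a half turn about z gives the same grasp; the last joint's range is limited). The gripper opens to 87 mm and grips with 3 to 60 N. Pads are 19 mm wide; open, the fingers measure 117 mm over their backs; the gripper's body (75 mm by 190 mm) begins 51 mm behind the grasp point.
Start: joints at [89.989, 22.042, 0.453, 0, -68.411, -14.817], TCP at [0.16, 0.604, 0.223] pointing down, gripper open.
Joint ranges: [-179.83, 179.83], [-69.29, 118.12], [-61.27, 80.66], [-181.25, 117.63], [-171.15, -9.14], [-177.46, 177.46]. Speed limits (degrees/s): [159.86, 159.86, 180, 180, 180, 180].

## Interface

Orientations are given as a 3x3 rotation matrix whose columns are the frame's x, y, z axes.
In Python, from station import * gives the robot as it stands. The module is installed in compiled form; this text tells all that it offers.
- The arm moves only by the tool servo_tool, never from a script. Its argument "deltas" is a list of rows, each an object of numbers: "tx", "ty", "tz": the shift along the tool's x, y, z in mm; "ax", "ay", "az": the turn, a rotation vector about the tool's x, y, z in rad; "claw": the finger opening in mm, from 0 to 87. In form: [{"tx": .., "ty": .., "tz": .., "ax": .., "ay": .., "az": .., "claw": ..}, ...]. A call has 1 to 12 rows; each row is the pose to reach, as a shift and turn from the pose commanded when the call began, along the tool's axes at that moment; what a row does not reach only later rows make up. A row lasts 1/12 s, in which the tool goes at most 41.7 mm and 7.16 degrees, less where a joint would pass 70% of its speed; a pose out of reach is approached as far as the arm can. A call with a gripper value outside its range is refused whole. The fingers move at their own pace and stop on an object; the grip force is fixed at half the most. Time passes only in rows, so rows that repeat a pose let the fingers close. It gives the time, the measured TCP pose, the force, the opening and the grip force at its end, in the units of the state.
- sense(): the state, without advancing time (a new reading comes with each control period).
- capture(name): name is "scene" or "top"; returns the picture (384x512x3 uint8, blue, green, red); there is no depth.
- calibration(name): a dict with "fx", "fy", "cx", "cy" (pixels), "cam_to_world" (4x4, takes a point from camera to world coordinates). Camera axes: x right, y down, z forward; pixel columns grow to the right and rows downward; lengths in m; the calibration is good to about 2 mm. A picture is of the moment at which its call begins. calibration takes no time and is no camera call.
- finish_job(): hands the job in; it is judged then, once.
Trained networks look in the newest picture that a camera, given by its name, has taken for a name from the list of things; names that differ only in an ending like _2 or _b are one class to them, and where a whole thing is asked for, a point or a joint stands for the part that bears it (a point fixed in the world has none). Each returns a list of dicts, best first, with "confidence" (0 to 1); they miss things now and then, are a little off and sometimes report something else, mostly with a low value. They report only what shows in the picture. A call takes as long as a camera call. They do not tell look-alikes from the thing itself.
- recognise(label, camera): "xyz" ([x, y, z] in m, in the coordinates of the camera as it stood for that picture, good to about 4 mm: the middle of the surface that is visible of it).
- trace(label, camera): "mask" (384x512 bool, what is visible of it).
The state is a dict: "time_s": time; "joints": joint angles; "joint_velocities": joint speeds; "effort": joint torques, N m; "tcp_pos": TCP position; "ee_rot": TCP orientation; "wrist_force": force on the tool from outside, world axes, zero at the start; "moment": the same for the moment, N m; "gripper_width": opening from 0.0 (shut) to 1.0 (fully open); "gripper_force": force on a finger pad.
Only numpy, scipy, OpenCV 4.12 (cv2) and the standard library are available. Lean on these libraries where they do the work, as an engineer would, in place of code of your own. Each camera call takes 0.05 s, during which the arm holds its last target. There are 200 camera calls.

## Task

Lay the wooden table caddy for breakfast: stand the pepper mill in its round ring holder, the small jam jar in its square holder and the little open cup on its shallow white saucer, each upright and fully down. The large jar that looks like the small one and the tall black tumbler do not belong in the caddy: leave them standing where they are.

Things in the scene. Friction and masses are not known exactly. Their poses are not given: they have to be found in the camera images.
- pepper_mill: Loose turned pale wooden pepper mill with a round head and small knob, 58 mm across at its widest, about 52 mm at the waist, 146 mm high, 0.28 kg; stands upright, grasp at 60 to 95 mm height. Origin: centre of its underside, z up.
- small_jar: Loose small round glass jam jar with a black lid, 56 mm across, 76 mm high (glass body to 66 mm, fixed lid 50 mm across above), 0.2 kg; grasp the body at 30 to 60 mm height. Origin: centre of its underside, z up.
- small_cup: Loose small open cup, dark red lacquer, widening from 45 mm at the foot to 57 mm at the rim, 38 mm high, 0.12 kg; grasp it round the outside, near the rim. Origin: centre of its underside, z up.
- large_jar: Loose large jar, of the same look as the small one but 69 mm across and 114 mm high, with black lid. Not to be moved. Origin: centre of its underside, z up.
- tumbler: Loose tall black fluted drinking tumbler, 68 mm across and 122 mm high. Not to be moved. Origin: centre of its underside, z up.
- caddy: Wooden tray, fixed, 290 mm along its x, 104 mm along its y; board 8 mm thick, rim 12 mm, a bar handle 37 mm high across each end. The three holders stand in a row along its x, 84 mm apart, in any order. Origin: centre of its underside, z up. Behind its right end stands a fixed crock of tall utensils (x 0.68, y -0.32, radius 0.1): keep clear. Other fixed clutter near is under 55 mm high.
- ring_holder: Round dark steel ring holder with a floor, fixed on the caddy: 82 mm outside, 74 mm inside, wall 28 mm high, floor 4 mm thick. Origin: centre of its underside (8 mm above the worktop), z up; its inner floor is 4 mm above that.
- square_holder: Square pale wooden holder with a floor, fixed on the caddy: 80 mm outside, 72 mm inside, walls 24 mm high, parallel to its x and y axes (which are the caddy's). Origin: centre of its underside (8 mm above the worktop), z up; its inner floor is about 4 mm above that.
- saucer: Shallow round white ceramic saucer, fixed on the caddy: 82 mm across the rim, about 62 mm across the flat floor, rim 9 mm high, floor 4 mm thick. Origin: centre of its underside (8 mm above the worktop), z up; its inner floor is 4 mm above that.
There are look-alikes about, which are no part of the job. Leave any blue look-alike of the small_jar alone. Leave any pink look-alike of the pepper_mill alone.

How it is judged (in metres and radians):
At the end, for the whole second after the job is handed in: Mill in the ring holder, small jar in the square holder, small cup on the saucer: each centred within 13 mm, underside within 4 mm of the holder's floor, upright within 0.1 rad, at rest; large jar and tumbler upright within 0.1 rad and 30 mm of where they were (horizontal distance between pepper_mill and ring_holder below 0.013 m and z of pepper_mill in the frame of ring_holder between 0 and 0.008 m and angle between each of pepper_mill, small_jar, small_cup, large_jar, tumbler's own z axis and vertical below 0.1 rad and linear speed of each of pepper_mill, small_jar, small_cup below 0.02 m/s and angular speed of each of pepper_mill, small_jar, small_cup below 0.2 rad/s and horizontal distance between small_jar and square_holder below 0.013 m and z of small_jar in the frame of square_holder between 0 and 0.008 m and horizontal distance between small_cup and saucer below 0.013 m and z of small_cup in the frame of saucer between 0 and 0.008 m and distance of each of large_jar, tumbler from where it was at the start of the episode below 0.03 m); the robot touches nothing.
It fails at once if the large jar is shifted by more than 30 mm or knocked over (distance of large_jar from where it was at the start of the episode above 0.03 m or angle between large_jar's own z axis and vertical above 0.4 rad).
It fails at once if the tall tumbler is shifted by more than 30 mm or knocked over (distance of tumbler from where it was at the start of the episode above 0.03 m or angle between tumbler's own z axis and vertical above 0.4 rad).
It also fails if it takes over 96 s, if anything falls off the work surface, if the arm or the gripper's body presses on something with over 40 N, if the wrist force passes 120 N, or if a joint passes its speed limit or range.

## Working session

There is one attempt and no reset: what is moved stays moved. The work goes in short steps, Python scripts to look and compute and a tool call to move; the robot and the scene stay as the last step left them, time stands still between calls to the robot, and variables do not carry over. Pictures are saved under pics/ and viewed, at most 14 in all, crops included, and the job is handed in when it is done.

Besides the shell and the picture viewer there is one more tool, called after "Emit:" as a command line: name --argument value ..., lists and objects as JSON in quotes. servo_tool: Moves the arm, as the interface text tells. Its arguments: {"type":"object","properties":{"deltas":{"type":"array","items":{"type":"object","properties":{"tx":{"type":"number"},"ty":{"type":"number"},"tz":{"type":"number"},"ax":{"type":"number"},"ay":{"type":"number"},"az":{"type":"number"},"claw":{"type":"number"}}}}},"required":["deltas"]}

```bash
mkdir -p pics; cat > h.py <<'E'
from station import *
import numpy as np, cv2
def w(cam,p):
    T=np.array(calibration(cam)["cam_to_world"]);return (T@np.r_[p,1])[:3]
def ray(cam,u,v,z):
    c=calibration(cam);T=np.array(c["cam_to_world"]);d=T[:3,:3]@np.array([(u-c["cx"])/c["fx"],(v-c["cy"])/c["fy"],1]);o=T[:3,3]
    return o+d*(z-o[2])/d[2]
def px(cam,p):
    c=calibration(cam);T=np.linalg.inv(np.array(c["cam_to_world"]));q=T[:3,:3]@np.array(p)+T[:3,3]
    return c["fx"]*q[0]/q[2]+c["cx"],c["fy"]*q[1]/q[2]+c["cy"]
E
python3 - <<'E'
from h import *
np.set_printoptions(precision=4,suppress=True)
for c in ("scene","top"):
    im=capture(c); cv2.imwrite(f"pics/{c}0.png",cv2.resize(im,(800,600)))
    k=calibration(c);print(c,k["fx"],k["cx"],k["cy"]);print(np.array(k["cam_to_world"]))
    for l in "pepper_mill small_jar small_cup large_jar tumbler caddy ring_holder square_holder saucer".split():
        for d in recognise(l,c)[:3]: print(l,round(d["confidence"],2),w(c,d["xyz"]),np.round(px(c,w(c,d["xyz"]))))
s=sense();print(s["time_s"],s["tcp_pos"],np.array(s["ee_rot"]))
E
```

```text
scene 399.3696696091911 254.5573561805957 194.04759508344202
[[ 0.6966 -0.5355  0.4775  0.0766]
 [-0.7175 -0.5228  0.4603 -0.4442]
 [ 0.0031 -0.6632 -0.7484  0.7838]
 [ 0.      0.      0.      1.    ]]
pepper_mill 0.82 [0.4228 0.1171 0.0871] [185. 187.]
pepper_mill 0.82 [0.6633 0.0841 0.0829] [265. 146.]
small_jar 0.8 [ 0.648  -0.0119  0.0544] [288. 175.]
small_jar 0.7 [ 0.6386 -0.1021  0.0547] [314. 196.]
small_cup 0.56 [0.5852 0.2598 0.0222] [201. 146.]
large_jar 0.87 [0.4142 0.2567 0.083 ] [148. 161.]
tumbler 0.72 [0.5734 0.1193 0.0838] [231. 156.]
caddy 0.66 [ 0.4187 -0.1189  0.0075] [256. 266.]
ring_holder 0.67 [ 0.452  -0.126   0.0095] [268. 259.]
ring_holder 0.34 [0.4132 0.2532 0.0821] [148. 163.]
square_holder 0.84 [ 0.4517 -0.212   0.0097] [297. 282.]
saucer 0.89 [ 0.4523 -0.0458  0.0116] [243. 238.]
top 356.4937772569778 253.06765828096627 187.62616970578105
[[-0.0046 -0.9967  0.0814  0.4653]
 [-1.      0.0047  0.0004  0.0066]
 [-0.0008 -0.0814 -0.9967  0.9368]
 [ 0.      0.      0.      1.    ]]
pepper_mill 0.91 [0.435  0.1235 0.132 ] [201. 231.]
pepper_mill 0.64 [0.6652 0.0952 0.1242] [215. 130.]
small_jar 0.9 [0.6537 0.0031 0.076 ] [254. 140.]
small_jar 0.76 [ 0.6402 -0.0927  0.0726] [293. 145.]
small_jar 0.57 [0.4262 0.2604 0.1154] [143. 234.]
small_cup 0.94 [0.582  0.2581 0.0118] [157. 172.]
large_jar 0.92 [0.4293 0.2592 0.115 ] [143. 233.]
tumbler 0.63 [0.5937 0.1339 0.0704] [201. 164.]
caddy 0.89 [ 0.4516 -0.1009  0.0102] [295. 222.]
caddy 0.39 [ 0.4516 -0.2172  0.0146] [340. 222.]
ring_holder 0.91 [ 0.4516 -0.1345  0.0138] [308. 222.]
ring_holder 0.24 [0.5931 0.1381 0.0679] [200. 165.]
square_holder 0.96 [ 0.4503 -0.2184  0.0139] [341. 222.]
saucer 0.88 [ 0.45   -0.0505  0.0157] [276. 223.]
1.0 [0.1599 0.6042 0.2226] [[ 0.9667 -0.2559  0.    ]
 [-0.2559 -0.9667  0.0001]
 [-0.     -0.0001 -1.    ]]
```

View pics/scene0.png

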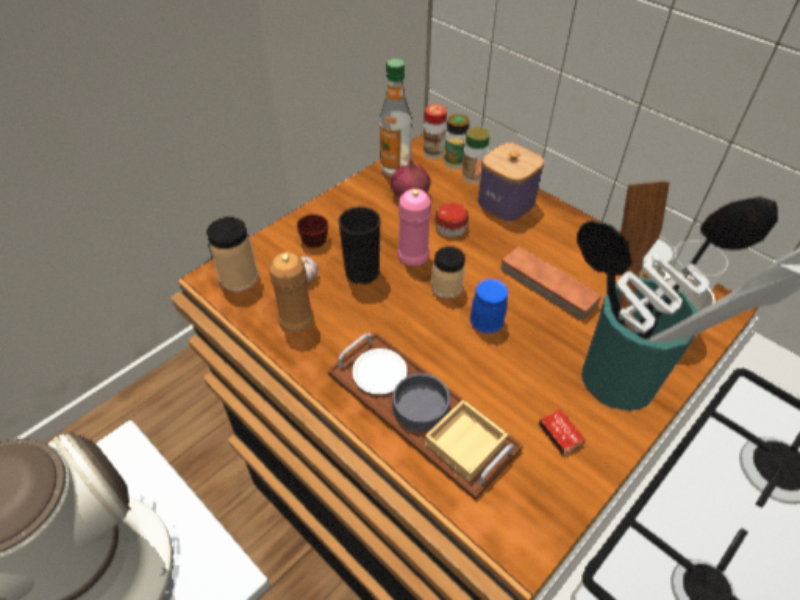

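View pics/top0.png

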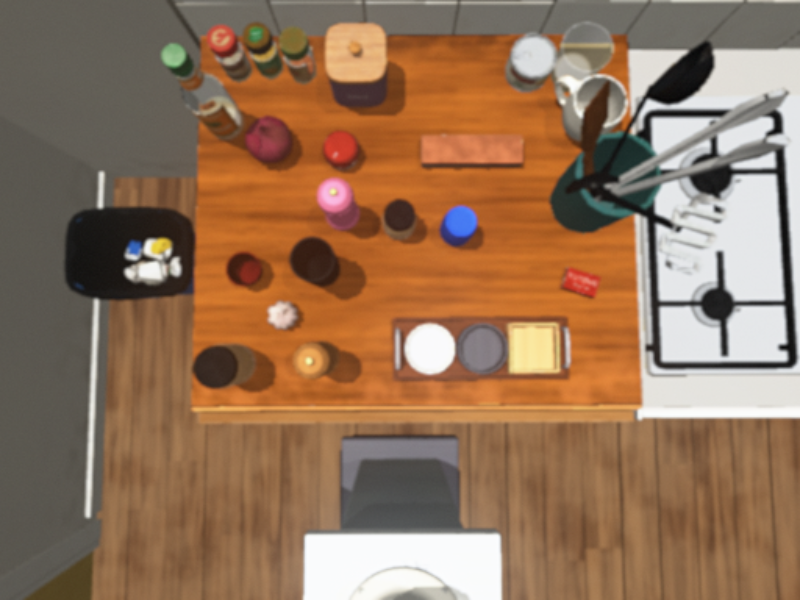

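Both pictures show the true mill (wood; scene 290,290, top 312,360), small jar (tan; top 400,218), cup (top 245,268), large jar (top 217,367) and tumbler (top 315,262). The blue jar and pink mill are look-alikes. In the caddy, from left to right, are the saucer, ring and square. Next I fit silhouettes in both views.

```bash
cat >> h.py <<'E'
from scipy.optimize import minimize
PROF={"pepper_mill":[(.029,0),(.029,.02),(.026,.12),(.015,.138),(.005,.146)],"small_jar":[(.028,0),(.028,.066),(.025,.066),(.025,.076)],
"small_cup":[(.0225,0),(.0285,.038)],"large_jar":[(.0345,0),(.0345,.1),(.031,.1),(.031,.114)],"tumbler":[(.03,0),(.034,.122)],
"ring_holder":[(.041,.008),(.041,.036)],"saucer":[(.03,.008),(.041,.017)],"square_holder":None}
def sil(cam,l,x,y,z0=0,yaw=0):
    a=np.linspace(0,2*np.pi,48,endpoint=False)
    if PROF[l] is None:
        c,s=np.cos(yaw),np.sin(yaw)
        P=[(x+c*i-s*j,y+s*i+c*j,z) for i in(-.04,.04) for j in(-.04,.04) for z in(.008,.032)]
    else: P=[(x+r*np.cos(t),y+r*np.sin(t),z+z0) for r,z in PROF[l] for t in a]
    h=cv2.convexHull(np.array([px(cam,p) for p in P],np.float32))
    m=np.zeros((384*4,512*4),np.uint8); cv2.fillConvexPoly(m,np.int32(np.round(h*4+1.5)),1); return m>0
def fit(l,guess,cams=("top","scene"),z0=0):
    out=[]
    M={}
    for c in cams:
        g=px(c,(guess[0],guess[1],.03+z0)); best=None
        for d in trace(l,c):
            v,u=np.nonzero(d["mask"]); e=np.hypot(u.mean()-g[0],v.mean()-g[1])
            if e<25 and (best is None or e<best[0]): best=(e,d["mask"])
        if best: M[c]=np.kron(best[1],np.ones((4,4)))>0
    def cost(p,cs):
        t=0
        for c in cs:
            s=sil(c,l,p[0],p[1],z0); t+=1-(s&M[c]).sum()/(s|M[c]).sum()
        return t
    res={}
    for cs in [list(M)]+([[c] for c in M] if len(M)>1 else []):
        r=minimize(cost,guess[:2],args=(cs,),method="Nelder-Mead",options=dict(initial_simplex=[[guess[0]-.01,guess[1]-.01],[guess[0]+.012,guess[1]],[guess[0],guess[1]+.012]],xatol=2e-4,fatol=1e-4))
        res["+".join(cs)]=(np.round(r.x,4),round(r.fun,3))
    return res
E
python3 - <<'E'
from h import *
capture("top");capture("scene")
for l,g in dict(pepper_mill=(.435,.123),small_jar=(.653,.0),small_cup=(.585,.26),large_jar=(.425,.259),tumbler=(.59,.13),ring_holder=(.452,-.13),square_holder=(.451,-.215),saucer=(.451,-.047)).items():
    print(l,fit(l,g))
print(sense()["time_s"])
E
```

```text
Traceback (most recent call last):
  File "h.py", line 39, in fit
    r=minimize(cost,guess[:2],args=(cs,),method="Nelder-Mead",options=dict(initial_simplex=[[guess[0]-.01,guess[1]-.01],[guess[0]+.012,guess[1]],[guess[0],guess[1]+.012]],xatol=2e-4,fatol=1e-4))
  File "h.py", line 35, in cost
    s=sil(c,l,p[0],p[1],z0); t+=1-(s&M[c]).sum()/(s|M[c]).sum()
  File "h.py", line 21, in sil
    h=cv2.convexHull(np.array([px(cam,p) for p in P],np.float32))
                               ~~^^^^^^^
  File "h.py", line 9, in px
    c=calibration(cam);T=np.linalg.inv(np.array(c["cam_to_world"]));q=T[:3,:3]@np.array(p)+T[:3,3]
ValueError: time passes only in moves, steps and waits
```

```bash
sed -i 's/^import numpy as np, cv2/import numpy as np, cv2\nfrom functools import lru_cache\nimport station\ncalibration=lru_cache(None)(station.calibration)/' h.py
python3 - <<'E'
from h import *
capture("top");capture("scene")
for l,g in dict(pepper_mill=(.435,.123),small_jar=(.653,.0),small_cup=(.585,.26),large_jar=(.425,.259),tumbler=(.59,.13),ring_holder=(.452,-.13),square_holder=(.451,-.215),saucer=(.451,-.047)).items():
    print(l,fit(l,g))
print(sense()["time_s"])
E
```

```text
pepper_mill {'top+scene': (array([0.4348, 0.1313]), np.float64(0.173)), 'top': (array([0.4353, 0.1304]), np.float64(0.079)), 'scene': (array([0.4356, 0.1343]), np.float64(0.081))}
small_jar {'top+scene': (array([0.6601, 0.0015]), np.float64(0.24)), 'top': (array([6.606e-01, 5.000e-04]), np.float64(0.077)), 'scene': (array([0.6597, 0.0031]), np.float64(0.153))}
small_cup {'top+scene': (array([0.5805, 0.2557]), np.float64(0.159)), 'top': (array([0.5812, 0.2538]), np.float64(0.049)), 'scene': (array([0.5804, 0.2579]), np.float64(0.051))}
large_jar {'top+scene': (array([0.425 , 0.2743]), np.float64(0.138)), 'top': (array([0.4253, 0.2733]), np.float64(0.056)), 'scene': (array([0.4259, 0.2774]), np.float64(0.069))}
tumbler {'top+scene': (array([0.5828, 0.1308]), np.float64(0.118)), 'top': (array([0.5837, 0.1301]), np.float64(0.053)), 'scene': (array([0.5828, 0.1327]), np.float64(0.039))}
ring_holder {'top+scene': (array([ 0.4507, -0.1308]), np.float64(0.175)), 'top': (array([ 0.4519, -0.1327]), np.float64(0.089)), 'scene': (array([ 0.45  , -0.1297]), np.float64(0.055))}
square_holder {'top+scene': (array([ 0.4499, -0.2155]), np.float64(0.139)), 'top': (array([ 0.4499, -0.2177]), np.float64(0.049)), 'scene': (array([ 0.4496, -0.2143]), np.float64(0.068))}
saucer {'top+scene': (array([ 0.4496, -0.0473]), np.float64(0.166)), 'top': (array([ 0.4496, -0.0489]), np.float64(0.056)), 'scene': (array([ 0.4495, -0.0457]), np.float64(0.086))}
2.1
```

Emit:
servo_tool --deltas '[{"tx":387,"ty":387,"tz":-40,"az":1.3125,"claw":87},{"tx":387,"ty":387,"tz":-40,"az":1.3125,"claw":87},{"tx":387,"ty":387,"tz":-40,"az":1.3125,"claw":87},{"tx":387,"ty":387,"tz":-40,"az":1.3125,"claw":87},{"tx":387,"ty":387,"tz":-40,"az":1.3125,"claw":87},{"tx":387,"ty":387,"tz":-40,"az":1.3125,"claw":87},{"tx":387,"ty":387,"tz":-40,"az":1.3125,"claw":87},{"tx":387,"ty":387,"tz":-40,"az":1.3125,"claw":87},{"tx":387,"ty":387,"tz":-40,"az":1.3125,"claw":87},{"tx":387,"ty":387,"tz":-40,"az":1.3125,"claw":87},{"tx":387,"ty":387,"tz":-40,"az":1.3125,"claw":87},{"tx":387,"ty":387,"tz":-40,"az":1.3125,"claw":87}]'

```text
schema error: expected keys tx, ty, tz, ax, ay, az, claw
```

Emit:
servo_tool --deltas '[{"tx":387,"ty":387,"tz":-40,"ax":0,"ay":0,"az":1.3125,"claw":87},{"tx":387,"ty":387,"tz":-40,"ax":0,"ay":0,"az":1.3125,"claw":87},{"tx":387,"ty":387,"tz":-40,"ax":0,"ay":0,"az":1.3125,"claw":87},{"tx":387,"ty":387,"tz":-40,"ax":0,"ay":0,"az":1.3125,"claw":87},{"tx":387,"ty":387,"tz":-40,"ax":0,"ay":0,"az":1.3125,"claw":87},{"tx":387,"ty":387,"tz":-40,"ax":0,"ay":0,"az":1.3125,"claw":87},{"tx":387,"ty":387,"tz":-40,"ax":0,"ay":0,"az":1.3125,"claw":87},{"tx":387,"ty":387,"tz":-40,"ax":0,"ay":0,"az":1.3125,"claw":87},{"tx":387,"ty":387,"tz":-40,"ax":0,"ay":0,"az":1.3125,"claw":87},{"tx":387,"ty":387,"tz":-40,"ax":0,"ay":0,"az":1.3125,"claw":87},{"tx":387,"ty":387,"tz":-40,"ax":0,"ay":0,"az":1.3125,"claw":87},{"tx":387,"ty":387,"tz":-40,"ax":0,"ay":0,"az":1.3125,"claw":87}]'

```text
time_s: 3.1
tcp_pos: [0.411, 0.1712, 0.2597]
ee_rot: [[-0.002, -1.0, 0.001], [-1.0, 0.002, 0.001], [-0.001, -0.001, -1.0]]
wrist_force: [0.9, -0.1, -0.4]
gripper_width: 1.003
gripper_force: 0.0
```

Emit:
servo_tool --deltas '[{"tx":40,"ty":-24,"tz":0,"ax":0,"ay":0,"az":0,"claw":87},{"tx":40,"ty":-24,"tz":0,"ax":0,"ay":0,"az":0,"claw":87},{"tx":40,"ty":-24,"tz":40,"ax":0,"ay":0,"az":0,"claw":87},{"tx":40,"ty":-24,"tz":40,"ax":0,"ay":0,"az":0,"claw":87}]'

```text
time_s: 3.43
tcp_pos: [0.4311, 0.1303, 0.2138]
ee_rot: [[-0.005, -1.0, -0.01], [-1.0, 0.005, -0.004], [0.004, 0.01, -1.0]]
wrist_force: [-2.1, -0.8, -0.3]
gripper_width: 1.002
gripper_force: 0.0
```

```bash
python3 - <<'E'
from h import *
im=capture("scene"); cv2.imwrite("pics/scene1.png",cv2.resize(im[60:300,80:400],(800,600)))
print(px("scene",sense()["tcp_pos"]),sense()["joints"],sense()["tcp_pos"])
E
```

```text
(np.float64(177.10176784505177), np.float64(140.46720689191548)) [ 3.75478556e+01  5.47272445e+00 -2.28032849e+01 -5.69308600e-02
 -6.21594246e+01 -3.76537774e+01] [0.43254785 0.13126698 0.21651727]
```

View pics/scene1.png

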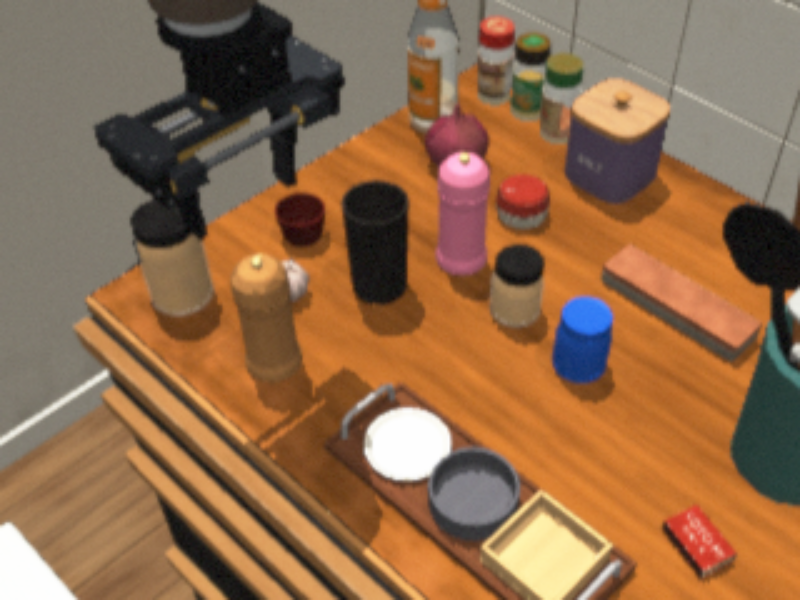

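The gripper hangs over the mill, with the body's long side along x. TCP is at crop (243,200), mill knob at (255,262). Descending.

Emit:
servo_tool --deltas '[{"tx":0,"ty":0,"tz":40,"ax":0,"ay":0,"az":0,"claw":87},{"tx":0,"ty":0,"tz":80,"ax":0,"ay":0,"az":0,"claw":87},{"tx":0,"ty":0,"tz":110,"ax":0,"ay":0,"az":0,"claw":87},{"tx":0,"ty":0,"tz":125,"ax":0,"ay":0,"az":0,"claw":87},{"tx":0,"ty":0,"tz":133,"ax":0,"ay":0,"az":0,"claw":87},{"tx":0,"ty":0,"tz":138,"ax":0,"ay":0,"az":0,"claw":87},{"tx":0,"ty":0,"tz":140,"ax":0,"ay":0,"az":0,"claw":87},{"tx":0,"ty":0,"tz":140,"ax":0,"ay":0,"az":0,"claw":87},{"tx":0,"ty":0,"tz":140,"ax":0,"ay":0,"az":0,"claw":87}]'

```text
time_s: 4.23
tcp_pos: [0.4355, 0.1338, 0.0803]
ee_rot: [[0.0, -1.0, 0.002], [-1.0, -0.0, 0.001], [-0.001, -0.002, -1.0]]
wrist_force: [0.5, -0.1, -0.1]
gripper_width: 0.999
gripper_force: 0.0
```

Emit:
servo_tool --deltas '[{"tx":2,"ty":0,"tz":2,"ax":0,"ay":0,"az":0,"claw":87},{"tx":2,"ty":0,"tz":2,"ax":0,"ay":0,"az":0,"claw":70},{"tx":2,"ty":0,"tz":2,"ax":0,"ay":0,"az":0,"claw":55},{"tx":2,"ty":0,"tz":2,"ax":0,"ay":0,"az":0,"claw":40},{"tx":2,"ty":0,"tz":2,"ax":0,"ay":0,"az":0,"claw":40},{"tx":2,"ty":0,"tz":2,"ax":0,"ay":0,"az":0,"claw":40},{"tx":2,"ty":0,"tz":2,"ax":0,"ay":0,"az":0,"claw":40},{"tx":2,"ty":0,"tz":2,"ax":0,"ay":0,"az":0,"claw":40}]'

```text
time_s: 4.9
tcp_pos: [0.4348, 0.1312, 0.0771]
ee_rot: [[-0.0, -1.0, 0.001], [-1.0, 0.0, 0.0], [-0.0, -0.001, -1.0]]
wrist_force: [1.1, -0.7, 0.5]
gripper_width: 0.615
gripper_force: 30.0
```

Emit:
servo_tool --deltas '[{"tx":0,"ty":0,"tz":-20,"ax":0,"ay":0,"az":0,"claw":40},{"tx":0,"ty":0,"tz":-50,"ax":0,"ay":0,"az":0,"claw":40},{"tx":10,"ty":0,"tz":-75,"ax":0,"ay":0,"az":0,"claw":40},{"tx":40,"ty":-5,"tz":-75,"ax":0,"ay":0,"az":0,"claw":40},{"tx":75,"ty":-10,"tz":-75,"ax":0,"ay":0,"az":0,"claw":40},{"tx":115,"ty":-15,"tz":-75,"ax":0,"ay":0,"az":0,"claw":40},{"tx":155,"ty":-15.5,"tz":-75,"ax":0,"ay":0,"az":0,"claw":40},{"tx":195,"ty":-15.5,"tz":-75,"ax":0,"ay":0,"az":0,"claw":40},{"tx":230,"ty":-15.5,"tz":-75,"ax":0,"ay":0,"az":0,"claw":40},{"tx":252,"ty":-15.5,"tz":-75,"ax":0,"ay":0,"az":0,"claw":40},{"tx":262,"ty":-15.5,"tz":-75,"ax":0,"ay":0,"az":0,"claw":40},{"tx":262,"ty":-15.5,"tz":-75,"ax":0,"ay":0,"az":0,"claw":40}]'

```text
time_s: 5.9
tcp_pos: [0.4488, -0.1325, 0.151]
ee_rot: [[-0.004, -1.0, -0.002], [-1.0, 0.004, 0.0], [-0.0, 0.002, -1.0]]
wrist_force: [-0.6, -0.6, -2.8]
gripper_width: 0.618
gripper_force: 30.0
```

```bash
python3 - <<'E'
from h import *
s=sense();print(s["tcp_pos"],s["joints"])
capture("top");capture("scene")
p=s["tcp_pos"];print(fit("pepper_mill",p,z0=p[2]-.077))
im=capture("scene"); cv2.imwrite("pics/scene2.png",cv2.resize(im[60:300,80:400],(800,600)))
E
```

```text
[ 0.44880994 -0.13253969  0.15101108] [ 3.49730754e+00  1.08996669e+01 -2.67707615e+01 -3.04080922e-02
 -5.24692655e+01 -3.72630392e+00]
{'scene': (array([ 0.4485, -0.1288]), np.float64(0.435))}
```

View pics/scene2.png

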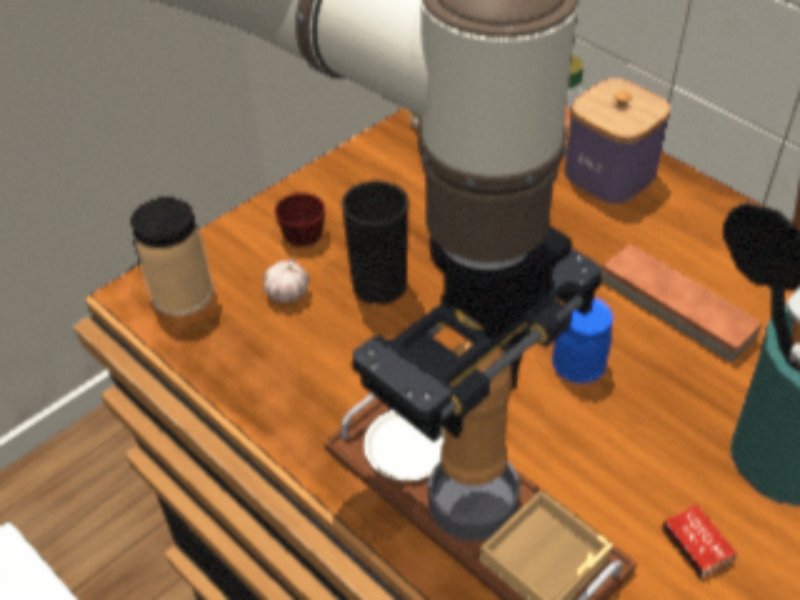

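The mill hangs upright over the ring (crop 475,450). Lowering.

Emit:
servo_tool --deltas '[{"tx":-1,"ty":-1,"tz":15,"ax":0,"ay":0,"az":0,"claw":40},{"tx":-1,"ty":-1,"tz":30,"ax":0,"ay":0,"az":0,"claw":40},{"tx":-1,"ty":-1,"tz":42,"ax":0,"ay":0,"az":0,"claw":40},{"tx":-1,"ty":-1,"tz":50,"ax":0,"ay":0,"az":0,"claw":40},{"tx":-1,"ty":-1,"tz":55,"ax":0,"ay":0,"az":0,"claw":40},{"tx":-1,"ty":-1,"tz":58,"ax":0,"ay":0,"az":0,"claw":40},{"tx":-1,"ty":-1,"tz":60,"ax":0,"ay":0,"az":0,"claw":40},{"tx":-1,"ty":-1,"tz":60,"ax":0,"ay":0,"az":0,"claw":40},{"tx":-1,"ty":-1,"tz":60,"ax":0,"ay":0,"az":0,"claw":40}]'

```text
time_s: 6.9
tcp_pos: [0.4513, -0.1299, 0.0925]
ee_rot: [[-0.0, -1.0, 0.001], [-1.0, 0.0, -0.0], [0.0, -0.001, -1.0]]
wrist_force: [0.6, -0.3, -2.9]
gripper_width: 0.614
gripper_force: 30.0
```

Emit:
servo_tool --deltas '[{"tx":1,"ty":1,"tz":1,"ax":0,"ay":0,"az":0,"claw":40},{"tx":1,"ty":1,"tz":2,"ax":0,"ay":0,"az":0,"claw":40},{"tx":1,"ty":1,"tz":3,"ax":0,"ay":0,"az":0,"claw":40},{"tx":1,"ty":1,"tz":3,"ax":0,"ay":0,"az":0,"claw":40},{"tx":1,"ty":1,"tz":3,"ax":0,"ay":0,"az":0,"claw":40},{"tx":1,"ty":1,"tz":3,"ax":0,"ay":0,"az":0,"claw":40}]'

```text
time_s: 7.4
tcp_pos: [0.45, -0.131, 0.0891]
ee_rot: [[-0.0, -1.0, 0.0], [-1.0, 0.0, -0.0], [0.0, -0.0, -1.0]]
wrist_force: [0.1, 0.3, -2.2]
gripper_width: 0.615
gripper_force: 30.0
```

Emit:
servo_tool --deltas '[{"tx":0,"ty":0,"tz":0.5,"ax":0,"ay":0,"az":0,"claw":60},{"tx":0,"ty":0,"tz":0.5,"ax":0,"ay":0,"az":0,"claw":87},{"tx":0,"ty":0,"tz":0,"ax":0,"ay":0,"az":0,"claw":87},{"tx":0,"ty":0,"tz":0,"ax":0,"ay":0,"az":0,"claw":87},{"tx":0,"ty":0,"tz":0,"ax":0,"ay":0,"az":0,"claw":87},{"tx":0,"ty":0,"tz":-15,"ax":0,"ay":0,"az":0,"claw":87},{"tx":0,"ty":0,"tz":-45,"ax":0,"ay":0,"az":0,"claw":87},{"tx":0,"ty":0,"tz":-80,"ax":0,"ay":0,"az":0,"claw":87},{"tx":0,"ty":0,"tz":-115,"ax":0,"ay":0,"az":0,"claw":87},{"tx":0,"ty":0,"tz":-131,"ax":0,"ay":0,"az":0,"claw":87},{"tx":0,"ty":0,"tz":-131,"ax":0,"ay":0,"az":0,"claw":87}]'

```text
time_s: 8.32
tcp_pos: [0.4526, -0.1312, 0.2248]
ee_rot: [[0.0, -1.0, 0.01], [-1.0, -0.0, -0.001], [0.001, -0.01, -1.0]]
wrist_force: [0.2, 1.3, -0.1]
gripper_width: 0.998
gripper_force: 0.0
```

Emit:
servo_tool --deltas '[{"tx":-15,"ty":-25,"tz":0,"ax":0,"ay":0,"az":0,"claw":87},{"tx":-33,"ty":-52,"tz":0,"ax":0,"ay":0,"az":0,"claw":87},{"tx":-53,"ty":-85,"tz":0,"ax":0,"ay":0,"az":0,"claw":87},{"tx":-75,"ty":-118,"tz":0,"ax":0,"ay":0,"az":0,"claw":87},{"tx":-96,"ty":-152,"tz":0,"ax":0,"ay":0,"az":0,"claw":87},{"tx":-115,"ty":-182,"tz":10,"ax":0,"ay":0,"az":0,"claw":87},{"tx":-128,"ty":-203,"tz":30,"ax":0,"ay":0,"az":0,"claw":87},{"tx":-132.5,"ty":-210,"tz":60,"ax":0,"ay":0,"az":0,"claw":87},{"tx":-132.5,"ty":-210,"tz":85,"ax":0,"ay":0,"az":0,"claw":87},{"tx":-132.5,"ty":-210,"tz":100,"ax":0,"ay":0,"az":0,"claw":87},{"tx":-132.5,"ty":-210,"tz":100,"ax":0,"ay":0,"az":0,"claw":87},{"tx":-132.5,"ty":-210,"tz":100,"ax":0,"ay":0,"az":0,"claw":87}]'

```text
time_s: 9.32
tcp_pos: [0.6592, 0.0012, 0.1183]
ee_rot: [[-0.0, -1.0, -0.003], [-1.0, 0.0, -0.001], [0.001, 0.003, -1.0]]
wrist_force: [-0.2, -0.2, 0.6]
gripper_width: 1.0
gripper_force: 0.0
```

```bash
python3 - <<'E'
from h import *
s=sense();print(s["tcp_pos"])
capture("top");im=capture("scene"); cv2.imwrite("pics/scene3.png",cv2.resize(im[60:300,80:400],(800,600)))
print(fit("pepper_mill",(.45,-.131),z0=.012)); print(fit("small_jar",(.66,0.0015)))
E
```

```text
[0.65920649 0.00121665 0.11833283]
{'top+scene': (array([ 0.4506, -0.1316]), np.float64(0.278)), 'top': (array([ 0.4503, -0.1337]), np.float64(0.147)), 'scene': (array([ 0.4521, -0.1282]), np.float64(0.071))}
{'top+scene': (array([0.6576, 0.0015]), np.float64(0.597)), 'top': (array([ 0.6558, -0.0014]), np.float64(0.424)), 'scene': (array([0.6625, 0.0055]), np.float64(0.164))}
```

View pics/scene3.png

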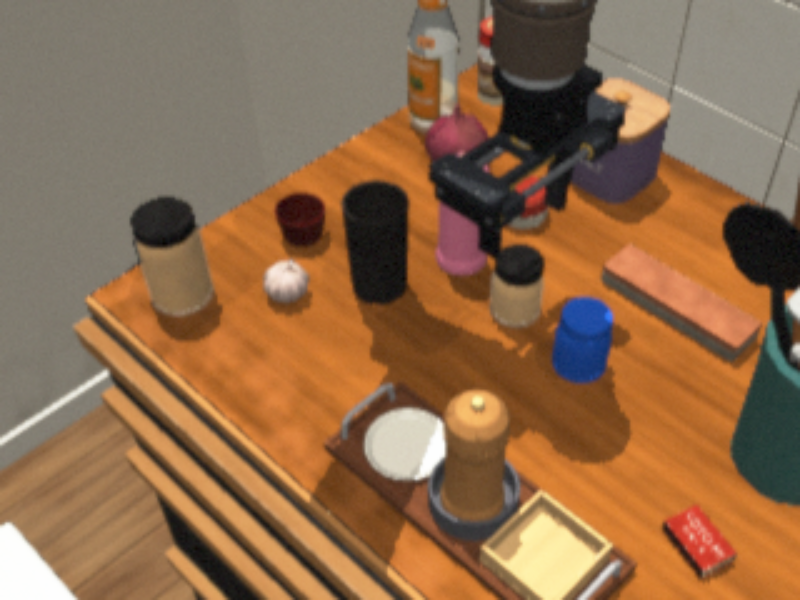

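Mill stands seated in the ring (crop 475,450); the gripper is over the small jar (515,285). Descending and gripping.

Emit:
servo_tool --deltas '[{"tx":0,"ty":0,"tz":25,"ax":0,"ay":0,"az":0,"claw":87},{"tx":0,"ty":0,"tz":50,"ax":0,"ay":0,"az":0,"claw":87},{"tx":0,"ty":0,"tz":70,"ax":0,"ay":0,"az":0,"claw":87},{"tx":0,"ty":0,"tz":82,"ax":0,"ay":0,"az":0,"claw":87},{"tx":0,"ty":0,"tz":88,"ax":0,"ay":0,"az":0,"claw":87},{"tx":0,"ty":0,"tz":89,"ax":0,"ay":0,"az":0,"claw":75},{"tx":0,"ty":0,"tz":89,"ax":0,"ay":0,"az":0,"claw":60},{"tx":0,"ty":0,"tz":89,"ax":0,"ay":0,"az":0,"claw":45},{"tx":0,"ty":0,"tz":89,"ax":0,"ay":0,"az":0,"claw":45},{"tx":0,"ty":0,"tz":89,"ax":0,"ay":0,"az":0,"claw":45},{"tx":0,"ty":0,"tz":89,"ax":0,"ay":0,"az":0,"claw":45},{"tx":0,"ty":0,"tz":89,"ax":0,"ay":0,"az":0,"claw":45}]'

```text
time_s: 10.62
tcp_pos: [0.6609, 0.0016, 0.032]
ee_rot: [[-0.0, -1.0, 0.003], [-1.0, 0.0, 0.0], [-0.0, -0.003, -1.0]]
wrist_force: [1.4, -0.2, 2.8]
gripper_width: 0.618
gripper_force: 30.0
```

Emit:
servo_tool --deltas '[{"tx":0,"ty":0,"tz":-20,"ax":0,"ay":0,"az":0,"claw":45},{"tx":0,"ty":0,"tz":-50,"ax":0,"ay":0,"az":0,"claw":45},{"tx":0,"ty":0,"tz":-85,"ax":0,"ay":0,"az":0,"claw":45},{"tx":0,"ty":5,"tz":-120,"ax":0,"ay":0,"az":0,"claw":45},{"tx":5,"ty":20,"tz":-150,"ax":0,"ay":0,"az":0,"claw":45},{"tx":15,"ty":45,"tz":-175,"ax":0,"ay":0,"az":0,"claw":45},{"tx":25,"ty":75,"tz":-190,"ax":0,"ay":0,"az":0,"claw":45},{"tx":40,"ty":110,"tz":-195,"ax":0,"ay":0,"az":0,"claw":45},{"tx":55,"ty":142,"tz":-195,"ax":0,"ay":0,"az":0,"claw":45},{"tx":75,"ty":172,"tz":-195,"ax":0,"ay":0,"az":0,"claw":45},{"tx":100,"ty":195,"tz":-195,"ax":0,"ay":0,"az":0,"claw":45},{"tx":130,"ty":207,"tz":-195,"ax":0,"ay":0,"az":0,"claw":45}]'

```text
time_s: 11.62
tcp_pos: [0.4489, -0.1284, 0.2257]
ee_rot: [[0.001, -1.0, -0.002], [-1.0, -0.001, 0.001], [-0.001, 0.002, -1.0]]
wrist_force: [0.1, -0.5, -2.5]
gripper_width: 0.618
gripper_force: 30.0
```

Emit:
servo_tool --deltas '[{"tx":30,"ty":4,"tz":0,"ax":0,"ay":0,"az":0,"claw":45},{"tx":58,"ty":4,"tz":0,"ax":0,"ay":0,"az":0,"claw":45},{"tx":77,"ty":4,"tz":0,"ax":0,"ay":0,"az":0,"claw":45},{"tx":87,"ty":4,"tz":0,"ax":0,"ay":0,"az":0,"claw":45},{"tx":87,"ty":4,"tz":0,"ax":0,"ay":0,"az":0,"claw":45},{"tx":87,"ty":4,"tz":0,"ax":0,"ay":0,"az":0,"claw":45},{"tx":87,"ty":4,"tz":0,"ax":0,"ay":0,"az":0,"claw":45}]'

```text
time_s: 12.2
tcp_pos: [0.4485, -0.2147, 0.2256]
ee_rot: [[-0.0, -1.0, -0.001], [-1.0, 0.0, 0.001], [-0.001, 0.001, -1.0]]
wrist_force: [-0.2, 0.7, -3.6]
gripper_width: 0.62
gripper_force: 30.0
```

Emit:
servo_tool --deltas '[{"tx":1,"ty":-1,"tz":20,"ax":0,"ay":0,"az":0,"claw":45},{"tx":1,"ty":-1,"tz":50,"ax":0,"ay":0,"az":0,"claw":45},{"tx":1,"ty":-1,"tz":80,"ax":0,"ay":0,"az":0,"claw":45},{"tx":1,"ty":-1,"tz":108,"ax":0,"ay":0,"az":0,"claw":45},{"tx":1,"ty":-1,"tz":128,"ax":0,"ay":0,"az":0,"claw":45},{"tx":1,"ty":-1,"tz":140,"ax":0,"ay":0,"az":0,"claw":45},{"tx":1,"ty":-1,"tz":145,"ax":0,"ay":0,"az":0,"claw":45},{"tx":1,"ty":-1,"tz":145,"ax":0,"ay":0,"az":0,"claw":45}]'

```text
time_s: 12.87
tcp_pos: [0.4494, -0.2155, 0.08]
ee_rot: [[0.001, -1.0, -0.003], [-1.0, -0.001, 0.0], [-0.0, 0.003, -1.0]]
wrist_force: [-0.5, 0.5, -2.2]
gripper_width: 0.615
gripper_force: 30.0
```

```bash
python3 - <<'E'
from h import *
s=sense();print(s["tcp_pos"])
capture("top");im=capture("scene"); cv2.imwrite("pics/scene4.png",cv2.resize(im[140:320,180:420],(800,600)))
print(fit("small_jar",(.45,-.2155),z0=s["tcp_pos"][2]-.032))
E
```

```text
[ 0.44940812 -0.21552617  0.08002025]
{'scene': (array([ 0.4515, -0.2155]), np.float64(0.708))}
```

View pics/scene4.png

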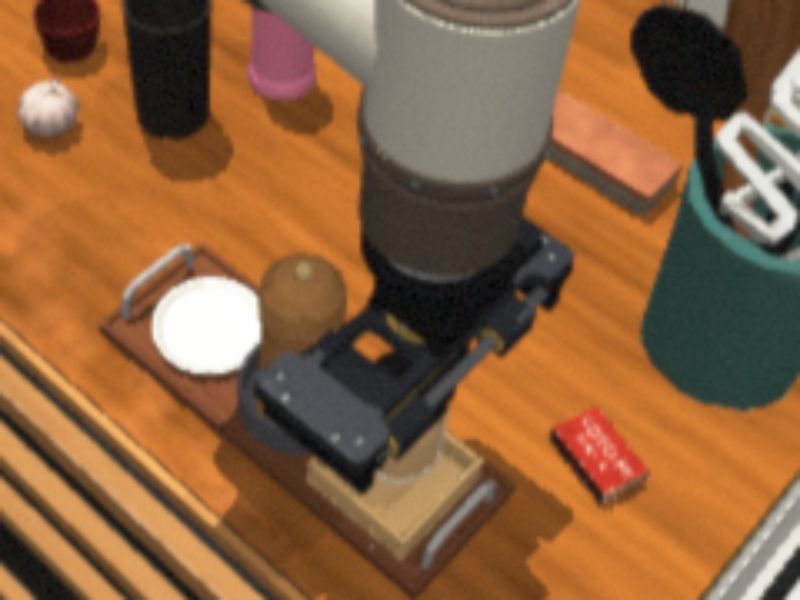

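The jar hangs centred over the square holder (crop 410,475). Lowering.

Emit:
servo_tool --deltas '[{"tx":0,"ty":0,"tz":10,"ax":0,"ay":0,"az":0,"claw":45},{"tx":0,"ty":0,"tz":20,"ax":0,"ay":0,"az":0,"claw":45},{"tx":0,"ty":0,"tz":27,"ax":0,"ay":0,"az":0,"claw":45},{"tx":0,"ty":0,"tz":32,"ax":0,"ay":0,"az":0,"claw":45},{"tx":0,"ty":0,"tz":34,"ax":0,"ay":0,"az":0,"claw":45},{"tx":0,"ty":0,"tz":35,"ax":0,"ay":0,"az":0,"claw":45},{"tx":0,"ty":0,"tz":35,"ax":0,"ay":0,"az":0,"claw":45},{"tx":0,"ty":0,"tz":35,"ax":0,"ay":0,"az":0,"claw":45},{"tx":0,"ty":0,"tz":35,"ax":0,"ay":0,"az":0,"claw":45}]'

```text
time_s: 13.82
tcp_pos: [0.4502, -0.2165, 0.0464]
ee_rot: [[-0.0, -1.0, 0.001], [-1.0, 0.0, -0.0], [0.0, -0.001, -1.0]]
wrist_force: [-0.4, 0.2, -2.2]
gripper_width: 0.618
gripper_force: 30.0
```

Emit:
servo_tool --deltas '[{"tx":0,"ty":0,"tz":1,"ax":0,"ay":0,"az":0,"claw":45},{"tx":0,"ty":0,"tz":2,"ax":0,"ay":0,"az":0,"claw":45},{"tx":0,"ty":0,"tz":2.5,"ax":0,"ay":0,"az":0,"claw":45},{"tx":0,"ty":0,"tz":2.5,"ax":0,"ay":0,"az":0,"claw":45},{"tx":0,"ty":0,"tz":2.5,"ax":0,"ay":0,"az":0,"claw":45}]'

```text
time_s: 14.23
tcp_pos: [0.45, -0.2165, 0.0439]
ee_rot: [[-0.0, -1.0, 0.0], [-1.0, 0.0, -0.0], [0.0, -0.0, -1.0]]
wrist_force: [-1.6, 0.6, 2.1]
gripper_width: 0.616
gripper_force: 30.0
```

Emit:
servo_tool --deltas '[{"tx":0,"ty":0,"tz":0,"ax":0,"ay":0,"az":0,"claw":65},{"tx":0,"ty":0,"tz":0,"ax":0,"ay":0,"az":0,"claw":87},{"tx":0,"ty":0,"tz":0,"ax":0,"ay":0,"az":0,"claw":87},{"tx":0,"ty":0,"tz":0,"ax":0,"ay":0,"az":0,"claw":87},{"tx":0,"ty":0,"tz":0,"ax":0,"ay":0,"az":0,"claw":87},{"tx":0,"ty":0,"tz":-15,"ax":0,"ay":0,"az":0,"claw":87},{"tx":0,"ty":0,"tz":-45,"ax":0,"ay":0,"az":0,"claw":87},{"tx":0,"ty":0,"tz":-80,"ax":0,"ay":0,"az":0,"claw":87},{"tx":0,"ty":0,"tz":-115,"ax":0,"ay":0,"az":0,"claw":87},{"tx":0,"ty":0,"tz":-150,"ax":0,"ay":0,"az":0,"claw":87},{"tx":0,"ty":0,"tz":-175,"ax":0,"ay":0,"az":0,"claw":87},{"tx":0,"ty":0,"tz":-180,"ax":0,"ay":0,"az":0,"claw":87}]'

```text
time_s: 15.23
tcp_pos: [0.4525, -0.2173, 0.229]
ee_rot: [[0.0, -1.0, 0.01], [-1.0, -0.0, -0.003], [0.003, -0.01, -1.0]]
wrist_force: [0.4, 0.7, 0.9]
gripper_width: 1.0
gripper_force: 0.0
```

Emit:
servo_tool --deltas '[{"tx":-25,"ty":-7,"tz":0,"ax":0,"ay":0,"az":0,"claw":87},{"tx":-62,"ty":-17,"tz":0,"ax":0,"ay":0,"az":0,"claw":87},{"tx":-102,"ty":-28,"tz":0,"ax":0,"ay":0,"az":0,"claw":87},{"tx":-142,"ty":-39,"tz":0,"ax":0,"ay":0,"az":0,"claw":87},{"tx":-182,"ty":-50,"tz":0,"ax":0,"ay":0,"az":0,"claw":87},{"tx":-222,"ty":-61,"tz":0,"ax":0,"ay":0,"az":0,"claw":87},{"tx":-262,"ty":-72,"tz":0,"ax":0,"ay":0,"az":0,"claw":87},{"tx":-302,"ty":-83,"tz":0,"ax":0,"ay":0,"az":0,"claw":87},{"tx":-342,"ty":-94,"tz":0,"ax":0,"ay":0,"az":0,"claw":87},{"tx":-380,"ty":-105,"tz":0,"ax":0,"ay":0,"az":0,"claw":87},{"tx":-415,"ty":-115,"tz":0,"ax":0,"ay":0,"az":0,"claw":87},{"tx":-445,"ty":-123,"tz":0,"ax":0,"ay":0,"az":0,"claw":87}]'

```text
time_s: 16.23
tcp_pos: [0.5731, 0.231, 0.2224]
ee_rot: [[0.001, -1.0, -0.001], [-1.0, -0.001, -0.0], [0.0, 0.001, -1.0]]
wrist_force: [0.6, -1.0, 0.2]
gripper_width: 0.998
gripper_force: 0.0
```

Emit:
servo_tool --deltas '[{"tx":-20,"ty":-6,"tz":0,"ax":0,"ay":0,"az":0,"claw":87},{"tx":-27,"ty":-7.5,"tz":10,"ax":0,"ay":0,"az":0,"claw":87},{"tx":-27,"ty":-7.5,"tz":40,"ax":0,"ay":0,"az":0,"claw":87},{"tx":-27,"ty":-7.5,"tz":70,"ax":0,"ay":0,"az":0,"claw":87},{"tx":-27,"ty":-7.5,"tz":100,"ax":0,"ay":0,"az":0,"claw":87},{"tx":-27,"ty":-7.5,"tz":125,"ax":0,"ay":0,"az":0,"claw":87},{"tx":-27,"ty":-7.5,"tz":135,"ax":0,"ay":0,"az":0,"claw":87},{"tx":-27,"ty":-7.5,"tz":135,"ax":0,"ay":0,"az":0,"claw":87},{"tx":-27,"ty":-7.5,"tz":135,"ax":0,"ay":0,"az":0,"claw":87}]'

```text
time_s: 16.98
tcp_pos: [0.5809, 0.2551, 0.0886]
ee_rot: [[-0.0, -1.0, -0.0], [-1.0, 0.0, -0.001], [0.001, 0.0, -1.0]]
wrist_force: [-0.0, 0.4, 0.4]
gripper_width: 0.998
gripper_force: 0.0
```

```bash
python3 - <<'E'
from h import *
s=sense();print(s["tcp_pos"])
capture("top");im=capture("scene"); cv2.imwrite("pics/scene5.png",cv2.resize(im[60:300,80:400],(800,600)))
for l,g,z in (("pepper_mill",(.45,-.131),.012),("small_jar",(.45,-.2155),.012),("small_cup",(.5805,.2557),0),("large_jar",(.425,.274),0),("tumbler",(.583,.131),0)): print(l,fit(l,g,z0=z))
E
```

```text
[0.58085183 0.25507336 0.08857901]
pepper_mill {'top+scene': (array([ 0.4494, -0.132 ]), np.float64(0.225)), 'top': (array([ 0.4495, -0.1338]), np.float64(0.069)), 'scene': (array([ 0.4511, -0.1276]), np.float64(0.095))}
small_jar {'top+scene': (array([ 0.4491, -0.2162]), np.float64(0.197)), 'top': (array([ 0.4494, -0.2172]), np.float64(0.072)), 'scene': (array([ 0.4487, -0.2148]), np.float64(0.1))}
small_cup {'top+scene': (array([0.5796, 0.2539]), np.float64(0.486)), 'top': (array([0.5802, 0.2523]), np.float64(0.349)), 'scene': (array([0.5793, 0.2556]), np.float64(0.119))}
large_jar {'top+scene': (array([0.4264, 0.2739]), np.float64(0.162)), 'top': (array([0.4272, 0.2731]), np.float64(0.058)), 'scene': (array([0.4261, 0.2769]), np.float64(0.092))}
tumbler {'top+scene': (array([0.5846, 0.1326]), np.float64(0.148)), 'top': (array([0.5852, 0.1315]), np.float64(0.073)), 'scene': (array([0.5839, 0.1344]), np.float64(0.048))}
```

View pics/scene5.png

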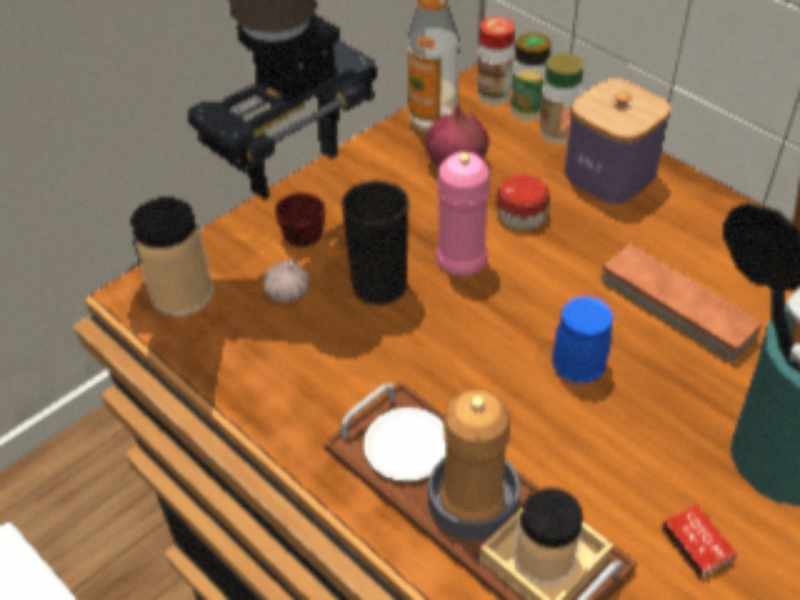

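Mill (475,455) and jar (548,540) are seated; the gripper is above the cup (300,218). Descending to the cup.

Emit:
servo_tool --deltas '[{"tx":0,"ty":0,"tz":20,"ax":0,"ay":0,"az":0,"claw":87},{"tx":0,"ty":0,"tz":40,"ax":0,"ay":0,"az":0,"claw":87},{"tx":0,"ty":0,"tz":57,"ax":0,"ay":0,"az":0,"claw":87},{"tx":0,"ty":0,"tz":68,"ax":0,"ay":0,"az":0,"claw":87},{"tx":0,"ty":0,"tz":73,"ax":0,"ay":0,"az":0,"claw":87},{"tx":0,"ty":0,"tz":76,"ax":0,"ay":0,"az":0,"claw":87},{"tx":0,"ty":0,"tz":76,"ax":0,"ay":0,"az":0,"claw":75},{"tx":0,"ty":0,"tz":76,"ax":0,"ay":0,"az":0,"claw":60},{"tx":0,"ty":0,"tz":76,"ax":0,"ay":0,"az":0,"claw":42},{"tx":0,"ty":0,"tz":76,"ax":0,"ay":0,"az":0,"claw":42},{"tx":0,"ty":0,"tz":76,"ax":0,"ay":0,"az":0,"claw":42},{"tx":0,"ty":0,"tz":76,"ax":0,"ay":0,"az":0,"claw":42}]'

```text
time_s: 18.58
tcp_pos: [0.5809, 0.2557, 0.0131]
ee_rot: [[-0.0, -1.0, 0.001], [-1.0, 0.0, 0.001], [-0.001, -0.001, -1.0]]
wrist_force: [-0.5, -0.3, 1.8]
gripper_width: 0.63
gripper_force: 29.9
```

Emit:
servo_tool --deltas '[{"tx":0,"ty":0,"tz":0,"ax":0,"ay":0,"az":0,"claw":42},{"tx":0,"ty":0,"tz":0,"ax":0,"ay":0,"az":0,"claw":42},{"tx":0,"ty":0,"tz":-5,"ax":0,"ay":0,"az":0,"claw":42},{"tx":0,"ty":0,"tz":-15,"ax":0,"ay":0,"az":0,"claw":42},{"tx":0,"ty":0,"tz":-30,"ax":0,"ay":0,"az":0,"claw":42},{"tx":0,"ty":0,"tz":-55,"ax":0,"ay":0,"az":0,"claw":42},{"tx":0,"ty":0,"tz":-80,"ax":0,"ay":0,"az":0,"claw":42},{"tx":0,"ty":0,"tz":-105,"ax":0,"ay":0,"az":0,"claw":42},{"tx":0,"ty":0,"tz":-130,"ax":0,"ay":0,"az":0,"claw":42},{"tx":0,"ty":0,"tz":-150,"ax":0,"ay":0,"az":0,"claw":42},{"tx":0,"ty":0,"tz":-160,"ax":0,"ay":0,"az":0,"claw":42},{"tx":0,"ty":0,"tz":-160,"ax":0,"ay":0,"az":0,"claw":42}]'

```text
time_s: 19.58
tcp_pos: [0.5817, 0.2562, 0.1758]
ee_rot: [[-0.0, -1.0, 0.005], [-1.0, 0.0, 0.003], [-0.003, -0.005, -1.0]]
wrist_force: [-0.1, 1.1, -1.8]
gripper_width: 0.631
gripper_force: 30.0
```

Emit:
servo_tool --deltas '[{"tx":20,"ty":9,"tz":0,"ax":0,"ay":0,"az":0,"claw":42},{"tx":52,"ty":22,"tz":0,"ax":0,"ay":0,"az":0,"claw":42},{"tx":87,"ty":38,"tz":0,"ax":0,"ay":0,"az":0,"claw":42},{"tx":122,"ty":53,"tz":0,"ax":0,"ay":0,"az":0,"claw":42},{"tx":157,"ty":68,"tz":0,"ax":0,"ay":0,"az":0,"claw":42},{"tx":192,"ty":83,"tz":0,"ax":0,"ay":0,"az":0,"claw":42},{"tx":227,"ty":98,"tz":0,"ax":0,"ay":0,"az":0,"claw":42},{"tx":260,"ty":112,"tz":0,"ax":0,"ay":0,"az":0,"claw":42},{"tx":285,"ty":123,"tz":0,"ax":0,"ay":0,"az":0,"claw":42},{"tx":299,"ty":129,"tz":0,"ax":0,"ay":0,"az":0,"claw":42},{"tx":303,"ty":131,"tz":0,"ax":0,"ay":0,"az":0,"claw":42},{"tx":303,"ty":131,"tz":0,"ax":0,"ay":0,"az":0,"claw":42}]'

```text
time_s: 20.58
tcp_pos: [0.4481, -0.0484, 0.1715]
ee_rot: [[-0.003, -1.0, -0.002], [-1.0, 0.003, -0.0], [0.0, 0.002, -1.0]]
wrist_force: [-0.4, 0.2, -0.6]
gripper_width: 0.626
gripper_force: 30.0
```

Emit:
servo_tool --deltas '[{"tx":0,"ty":0,"tz":20,"ax":0,"ay":0,"az":0,"claw":42},{"tx":0,"ty":0,"tz":45,"ax":0,"ay":0,"az":0,"claw":42},{"tx":0,"ty":0,"tz":70,"ax":0,"ay":0,"az":0,"claw":42},{"tx":0,"ty":0,"tz":90,"ax":0,"ay":0,"az":0,"claw":42},{"tx":0,"ty":0,"tz":105,"ax":0,"ay":0,"az":0,"claw":42},{"tx":0,"ty":0,"tz":115,"ax":0,"ay":0,"az":0,"claw":42},{"tx":0,"ty":0,"tz":120,"ax":0,"ay":0,"az":0,"claw":42},{"tx":0,"ty":0,"tz":120,"ax":0,"ay":0,"az":0,"claw":42},{"tx":0,"ty":0,"tz":120,"ax":0,"ay":0,"az":0,"claw":42}]'

```text
time_s: 21.33
tcp_pos: [0.4499, -0.0469, 0.0524]
ee_rot: [[0.001, -1.0, -0.0], [-1.0, -0.001, -0.0], [0.0, 0.0, -1.0]]
wrist_force: [0.7, 0.2, -1.0]
gripper_width: 0.632
gripper_force: 30.0
```

```bash
python3 - <<'E'
from h import *
s=sense();p=s["tcp_pos"];print(p)
capture("top");im=capture("scene"); cv2.imwrite("pics/scene6.png",cv2.resize(im[140:320,180:420],(800,600)))
print(fit("small_cup",(.45,-.0473),z0=p[2]-.013)); print(fit("saucer",(.45,-.0473)))
E
```

```text
[ 0.44989317 -0.04691183  0.05239361]
{'scene': (array([ 0.4502, -0.0479]), np.float64(0.484))}
{'scene': (array([ 0.4487, -0.0455]), np.float64(0.461))}
```

View pics/scene6.png

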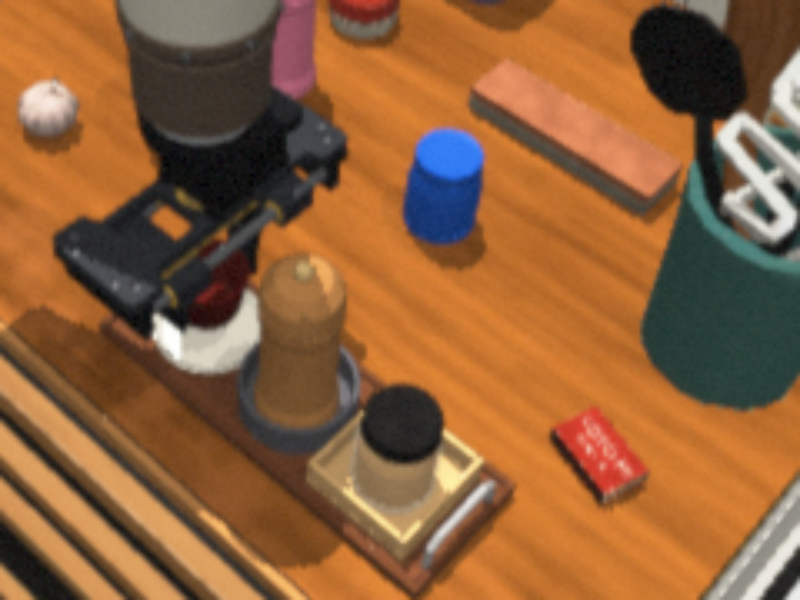

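The cup (215,290) is held upright over the saucer. Lowering.

Emit:
servo_tool --deltas '[{"tx":0,"ty":0,"tz":8,"ax":0,"ay":0,"az":0,"claw":42},{"tx":0,"ty":0,"tz":15,"ax":0,"ay":0,"az":0,"claw":42},{"tx":0,"ty":0,"tz":20,"ax":0,"ay":0,"az":0,"claw":42},{"tx":0,"ty":0,"tz":24,"ax":0,"ay":0,"az":0,"claw":42},{"tx":0,"ty":0,"tz":26,"ax":0,"ay":0,"az":0,"claw":42},{"tx":0,"ty":0,"tz":27,"ax":0,"ay":0,"az":0,"claw":42},{"tx":0,"ty":0,"tz":27,"ax":0,"ay":0,"az":0,"claw":42},{"tx":0,"ty":0,"tz":27,"ax":0,"ay":0,"az":0,"claw":42},{"tx":0,"ty":0,"tz":27,"ax":0,"ay":0,"az":0,"claw":42}]'

```text
time_s: 22.38
tcp_pos: [0.4497, -0.0474, 0.0256]
ee_rot: [[-0.001, -1.0, 0.001], [-1.0, 0.001, 0.0], [-0.0, -0.001, -1.0]]
wrist_force: [-0.4, 0.8, -1.2]
gripper_width: 0.629
gripper_force: 30.0
```

Emit:
servo_tool --deltas '[{"tx":0,"ty":0,"tz":0.5,"ax":0,"ay":0,"az":0,"claw":42},{"tx":0,"ty":0,"tz":1,"ax":0,"ay":0,"az":0,"claw":42},{"tx":0,"ty":0,"tz":1,"ax":0,"ay":0,"az":0,"claw":42},{"tx":0,"ty":0,"tz":1,"ax":0,"ay":0,"az":0,"claw":42}]'

```text
time_s: 22.72
tcp_pos: [0.4497, -0.0474, 0.025]
ee_rot: [[-0.0, -1.0, 0.001], [-1.0, 0.0, 0.0], [-0.0, -0.001, -1.0]]
wrist_force: [-2.1, 1.4, 4.7]
gripper_width: 0.631
gripper_force: 29.8
```

Emit:
servo_tool --deltas '[{"tx":0,"ty":0,"tz":0,"ax":0,"ay":0,"az":0,"claw":65},{"tx":0,"ty":0,"tz":0,"ax":0,"ay":0,"az":0,"claw":85},{"tx":0,"ty":0,"tz":0,"ax":0,"ay":0,"az":0,"claw":85},{"tx":0,"ty":0,"tz":0,"ax":0,"ay":0,"az":0,"claw":85},{"tx":0,"ty":0,"tz":0,"ax":0,"ay":0,"az":0,"claw":85},{"tx":0,"ty":0,"tz":-15,"ax":0,"ay":0,"az":0,"claw":85},{"tx":0,"ty":0,"tz":-45,"ax":0,"ay":0,"az":0,"claw":85},{"tx":0,"ty":0,"tz":-80,"ax":0,"ay":0,"az":0,"claw":85},{"tx":0,"ty":0,"tz":-115,"ax":0,"ay":0,"az":0,"claw":85},{"tx":0,"ty":0,"tz":-150,"ax":0,"ay":0,"az":0,"claw":85},{"tx":0,"ty":0,"tz":-175,"ax":0,"ay":0,"az":0,"claw":85},{"tx":0,"ty":0,"tz":-200,"ax":0,"ay":0,"az":0,"claw":85}]'

```text
time_s: 23.72
tcp_pos: [0.4494, -0.0474, 0.2265]
ee_rot: [[-0.001, -1.0, 0.002], [-1.0, 0.001, 0.001], [-0.001, -0.002, -1.0]]
wrist_force: [0.4, 0.8, -0.9]
gripper_width: 0.974
gripper_force: 0.0
```

Emit:
servo_tool --deltas '[{"tx":-25,"ty":0,"tz":0,"ax":0,"ay":0,"az":0,"claw":85},{"tx":-60,"ty":0,"tz":0,"ax":0,"ay":0,"az":0,"claw":85},{"tx":-100,"ty":0,"tz":0,"ax":0,"ay":0,"az":0,"claw":85},{"tx":-140,"ty":0,"tz":0,"ax":0,"ay":0,"az":0,"claw":85},{"tx":-180,"ty":0,"tz":0,"ax":0,"ay":0,"az":0,"claw":85},{"tx":-200,"ty":0,"tz":0,"ax":0,"ay":0,"az":0,"claw":85},{"tx":-200,"ty":0,"tz":0,"ax":0,"ay":0,"az":0,"claw":85},{"tx":-200,"ty":0,"tz":0,"ax":0,"ay":0,"az":0,"claw":85}]'

```text
time_s: 24.38
tcp_pos: [0.4492, 0.1534, 0.224]
ee_rot: [[0.002, -1.0, -0.001], [-1.0, -0.002, -0.001], [0.001, 0.001, -1.0]]
wrist_force: [0.5, -0.6, 0.9]
gripper_width: 0.976
gripper_force: 0.0
```

```bash
python3 - <<'E'
from h import *
capture("top");im=capture("scene"); cv2.imwrite("pics/scene7.png",cv2.resize(im[60:300,80:400],(800,600)))
for l,g,z in (("pepper_mill",(.45,-.131),.012),("small_jar",(.45,-.2155),.012),("small_cup",(.45,-.047),.012),("large_jar",(.425,.274),0),("tumbler",(.583,.131),0)): print(l,fit(l,g,z0=z))
E
```

```text
pepper_mill {'top+scene': (array([ 0.4497, -0.1323]), np.float64(0.191)), 'top': (array([ 0.4495, -0.1331]), np.float64(0.041)), 'scene': (array([ 0.4519, -0.1269]), np.float64(0.075))}
small_jar {'top+scene': (array([ 0.449, -0.216]), np.float64(0.204)), 'top': (array([ 0.449 , -0.2172]), np.float64(0.076)), 'scene': (array([ 0.4479, -0.2141]), np.float64(0.091))}
small_cup {'top+scene': (array([ 0.4478, -0.0477]), np.float64(0.211)), 'top': (array([ 0.449 , -0.0492]), np.float64(0.081)), 'scene': (array([ 0.4486, -0.046 ]), np.float64(0.097))}
large_jar {'scene': (array([0.4258, 0.2775]), np.float64(0.071))}
tumbler {'top+scene': (array([0.584 , 0.1311]), np.float64(0.145)), 'top': (array([0.5848, 0.1294]), np.float64(0.058)), 'scene': (array([0.5828, 0.1327]), np.float64(0.035))}
```

View pics/scene7.png

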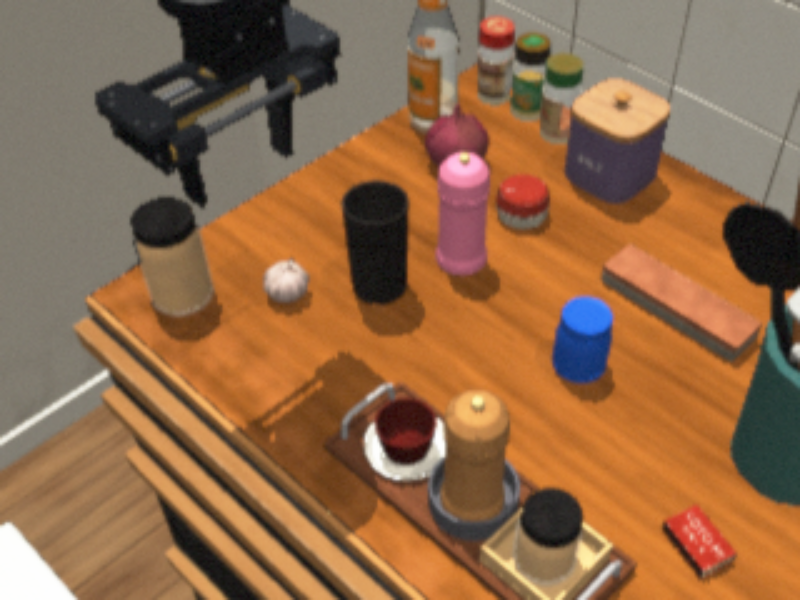

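The cup (405,430), mill (475,455) and jar (548,540) stand upright in their places. The large jar and tumbler have not moved, and the gripper is clear, so I'm handing in.

```bash
python3 -c "
from station import *
print(finish_job())"
```

```text
the job is handed in; nothing more can be done
None
```

The job is handed in: the mill, small jar and cup stand upright in their holders, each about 2 mm or less off centre by camera, and the large jar and tumbler were not moved; the hand-in gave no verdict.

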